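# Slide the thin trivet out over the ledge edge

## Robot

A 6-joint arm with a two-finger parallel gripper is mounted at the origin on the work surface. World frame = base frame: x ahead of the robot, y to its left, z up, the work surface at z = 0. Lengths are in m, angles in rad, forces in N, time in s.
With the tool pointing down it reaches from about 0.35 to 0.85 m from the base axis. Payload 8.1 kg.
Tool frame: the origin (TCP) lies at the very end of the fingers, on their centre line; the grasp point (between the pads) lies 19 mm behind it; z points along the fingers, y is the direction in which the jaws open and shut (so a half turn about z gives the same grasp; the last joint's range is limited). The gripper opens to 93 mm and grips with 3 to 60 N. Pads are 15 mm wide; open, the fingers measure 128 mm over their backs; the gripper's body (75 mm by 188 mm) begins 65 mm behind the grasp point.
Start: joints at [1.042, 0.13, 1.488, -0, 1.523, -0.085], TCP at [0.258, 0.542, 0.219] pointing down, gripper open.
Joint ranges: [-2.96, 2.96], [-0.89, 2.26], [0.02, 2.5], [-1.34, 4.48], [0, 2.73], [-2.66, 2.66]. Speed limits (rad/s): [2.39, 2.39, 2.79, 3.14, 3.14, 3.14].

## Interface

Orientations are given as a rotation vector (axis times angle).
In Python, from plant import robot gives the robot as it stands.
- The arm moves only by the shell command python3 -m inch 'ROWS' [FORCE]. ROWS is JSON, a list that holds one entry, the list of rows, each a list of 7 numbers: the shift along the tool's x, y, z in cm, then the turn, a rotation vector about the tool's x, y, z in degrees, then the gripper command: -1 is fully open, 1 is shut, values between are in proportion. A call has 1 to 5 rows; each row shifts and turns the commanded pose from where the row before left it, along the tool's axes as they then stand; what a row does not reach is not made up. A row lasts 1/10 s, in which the tool goes at most 50 mm and 8.59 degrees, less where a joint would pass 70% of its speed; a pose out of reach is approached as far as the arm can. A call with a gripper value outside its range is refused whole. The fingers move at their own pace and stop on an object; FORCE is the grip in N (left out, the last holds). Time passes only in rows, so rows that do not move let the fingers close. It gives the time, the measured TCP pose, the force and the opening at its end, in the units of the state.
- robot.read_state(): the state, without advancing time (a new reading comes with each control period).
- robot.read_camera(name): name is "scene" or "side" or "wrist"; returns a dict with "image" (400x640x3 uint8, blue, green, red), "K" (3x3 intrinsics, pixels), "distortion" ([k1, k2, p1, p2, k3] as OpenCV has them; the pictures are not rectified), "R" (3x3) and "t" (3): a world point X has camera coordinates R X + t; the wrist camera has in their place "tool_from_camera" (4x4, takes a point from camera to tool coordinates, whose origin is the TCP and whose axes are the flange's). Camera axes: x right, y down, z forward; pixel columns grow to the right and rows downward; lengths in m; the calibration is good to about 2 mm. A picture is of the moment at which its call begins: read the wrist's pose just before it. There is no depth.
- robot.close_job(): hands the job in, once; it reports no verdict.
The state is a dict: "t": time; "q": joint angles; "dq": joint speeds; "joint_torque": joint torques, N m; "tool_pos": TCP position; "orientation": TCP orientation; "force": force on the tool from outside, world axes, zero at the start; "wrist_torque": the same for the moment, N m; "opening": finger opening in m.
Only numpy, scipy, OpenCV 4.12 (cv2) and the standard library are available. Lean on these libraries where they do the work, as an engineer would, in place of code of your own. Each camera call takes 0.05 s, during which the arm holds its last target. There are 200 camera calls.

## Task

The thin bamboo trivet lies too flat on the quartz ledge for the cook to get fingers under it. With the fingertips, slide it along the ledge to the ledge's front edge (the long edge nearest the robot) and leave it flat and square to that edge with just its blue end band hanging out past the edge, so that the line between blue and bamboo lies right at the edge. Do not lift or tip the trivet, and leave the other things on the ledge where they stand.

Things in the scene. Friction and masses are not known exactly. Their poses are not given: they have to be found in the camera images.
- ledge: fixed beige quartz slab, 360 mm (its x) by 680 mm (its y) by 60 mm high. Origin: centre of its underside; its flat top is at z = 60 mm; x points away from the robot, y along the front edge, which is the top edge at x = -180 mm. Fixed on it, centred at x = 90, y = -280 mm: a slotted wooden rack, 150 (x) by 70 mm, with a steel pan lid, 185 mm high in all: keep clear of it.
- ledge_edge (a point): middle of the front top edge of the ledge (ledge x = -180 mm, y = 0, z = 60 mm); axes as the ledge
- board: loose thin bamboo trivet lying flat on the ledge, 130 mm long (its x) by 100 mm wide (its y) by 8 mm thick, about 0.08 to 0.17 kg, slides with ordinary friction when pushed at its end. The 30 mm next to its -x end is a blue band across the full width; that end faces the ledge's front edge, turned up to 20 degrees out of square. Origin: centre of its underside; its z is up.
- band_line (a point): point on the trivet's top, on its centre line, where the blue band meets the bamboo: trivet x = -35 mm, y = 0, z = 8 mm
- canister: bystander: closed aluminium tea canister, 74 mm in diameter, 99 mm high with its lid knob, loose, upright on the ledge. Origin: centre of its underside
- funnel: bystander: yellow plastic funnel standing mouth down, 100 mm in diameter at the bottom, 95 mm high, loose. Origin: centre of its underside
- bowls: bystander: stack of three ceramic bowls (white, blue, white), 112 mm in diameter, 68 mm high, loose as one stack. Origin: centre of its underside
Mind the look-alikes: they are no part of the job. Leave any pink look-alike of the board alone.

How it is judged:
By the outcome, as a careful person would: the job done as asked, in the order asked, and still so for the second after the job is handed in, with the robot touching nothing.
It also fails if it takes over 42 s, if anything falls off the work surface, if the arm or the gripper's body presses on something with over 40 N, if the wrist force passes 120 N, or if a joint passes its speed limit or range.

## Working session

There is one attempt and no reset: what is moved stays moved. The work goes in short steps, Python scripts to look and compute and a shell command to move; the robot and the scene stay as the last step left them, time stands still between calls to the robot, and variables do not carry over. Pictures are saved under pics/ and viewed, about 8 in all and at most 12, crops included, and the job is handed in when it is done.

```bash
ls; mkdir -p pics
cat > h.py <<'E'
import numpy as np, cv2
from scipy.spatial.transform import Rotation as Ro
from plant import robot
def cam(name):
    s=robot.read_state(); c=robot.read_camera(name)
    K=np.array(c["K"]);d=np.array(c["distortion"],float)
    if name=="wrist":
        T=np.array(c["tool_from_camera"]); Rt=Ro.from_rotvec(s["orientation"]).as_matrix()
        Rwc=Rt@T[:3,:3]; o=Rt@T[:3,3]+np.array(s["tool_pos"])
    else:
        R=np.array(c["R"]);t=np.array(c["t"]).ravel();Rwc=R.T;o=-R.T@t
    return dict(img=np.array(c["image"]),K=K,d=d,Rwc=Rwc,o=o)
def ray(c,px,z):
    p=cv2.undistortPoints(np.array(px,float).reshape(-1,1,2),c["K"],c["d"]).reshape(-1,2)
    v=np.c_[p,np.ones(len(p))]@c["Rwc"].T
    return c["o"]+v*((z-c["o"][2])/v[:,2:3])
def proj(c,X):
    R=c["Rwc"].T
    return cv2.projectPoints(np.array(X,float).reshape(-1,1,3),cv2.Rodrigues(R)[0],-R@c["o"],c["K"],c["d"])[0].reshape(-1,2)
E
python3 - <<'E'
from h import *
for n in("scene","side"):
    c=cam(n);cv2.imwrite(f"pics/{n}0.png",c["img"]);print(n,c["o"].round(3),c["Rwc"][:,2].round(2))
s=robot.read_state();print(s)
c=robot.read_camera("wrist");print(np.array(c["tool_from_camera"]).round(3));cv2.imwrite("pics/wrist0.png",c["image"])
E
```

```text
pics
scene [ 1.035 -0.49   0.893] [-0.46  0.48 -0.74]
side [ 0.418 -0.934  0.773] [ 0.12  0.81 -0.58]
{'t': 0.1, 'q': array([ 1.04159836e+00,  1.31077814e-01,  1.48914704e+00,  1.03935199e-05,
        1.52298837e+00, -8.53762769e-02]), 'dq': array([ 1.32344456e-06, -6.04297501e-04, -1.48454617e-03,  5.24466797e-05,
        1.53774251e-04, -3.44615890e-05]), 'joint_torque': array([ 8.97971295e-04, -5.61337745e+01, -4.93096197e+01,  7.69260270e-02,
        2.91518366e-02, -4.56854275e-05]), 'tool_pos': array([0.25734747, 0.54145624, 0.21770983]), 'orientation': array([-6.91336230e-01, -3.06406771e+00,  2.42102466e-03]), 'force': array([-0.009438  , -0.25114925, -0.3982011 ]), 'wrist_torque': array([ 0.01877333, -0.01734503, -0.01656619]), 'opening': 0.09313606119364329}
[[-0.    -0.966 -0.26   0.072]
 [ 1.    -0.    -0.     0.001]
 [-0.    -0.26   0.966 -0.167]
 [ 0.     0.     0.     1.   ]]
```

View pics/scene0.png

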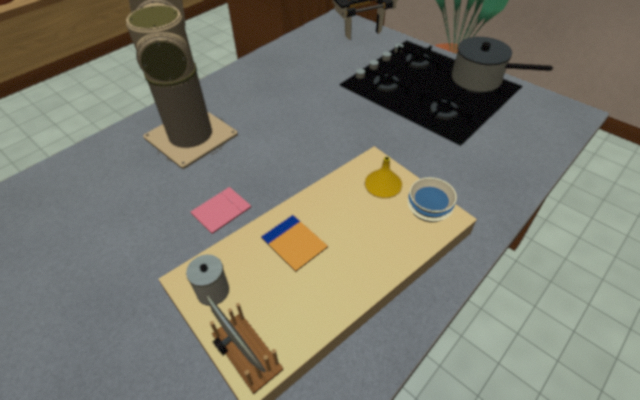

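View pics/side0.png

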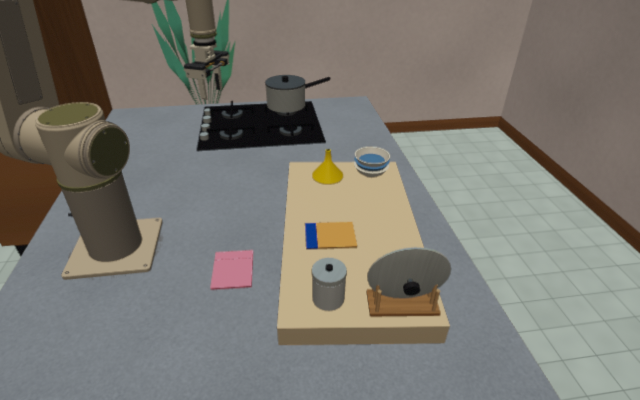

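The scene view shows the trivet on the ledge: blue band at about (281,229), bamboo at (298,245). The ledge's front edge runs from (162,280) to (375,148). The canister is at (208,280), the funnel at (383,180) and the bowls at (432,198). In the side view the trivet is at (330,235). The candidates are the orange and blue trivet (295,243) and the pink pad on the table (221,209). Only the first has a blue band and lies on the ledge, so I choose that one.

```bash
cat > m.py <<'E'
from h import *
def board(c,z=0.068):
    hsv=cv2.cvtColor(c["img"],cv2.COLOR_BGR2HSV)
    bl=cv2.inRange(hsv,(108,150,60),(125,255,255)); og=cv2.inRange(hsv,(9,165,120),(19,255,255))
    out={}
    for n,m in(("blue",bl),("bamboo",og)):
        cs=cv2.findContours(m,cv2.RETR_EXTERNAL,cv2.CHAIN_APPROX_NONE)[0]
        k=max(cs,key=cv2.contourArea).reshape(-1,2)
        P=ray(c,k,z)[:,:2]
        r=cv2.minAreaRect((P*1000).astype(np.float32))
        out[n]=(r,k.mean(0)); print(n,np.round(r[0],1),np.round(r[1],1),round(r[2],2),"px",k.mean(0).round())
    return out
E
python3 - <<'E'
from m import *
for n in("scene","side"):
    c=cam(n);print(n);board(c)
    if n=="scene": 
        print("ledge",ray(c,[(162,280),(375,148),(475,220)],.06).round(3))
        cv2.imwrite("pics/crop.png",cv2.resize(c["img"][130:330,140:480],None,fx=2.3,fy=2.3))
    else: print("ledge",ray(c,[(281,319),(289,163),(401,163),(440,323)],.06).round(3))
E
```

```text
scene
blue [ 528.4 -100.7] [91.9 21.3] 84.79 px [280. 229.]
bamboo [ 594.8 -106.9] [95.8 94.7] 84.58 px [297. 246.]
ledge [[ 0.431 -0.373  0.06 ]
 [ 0.517  0.29   0.06 ]
 [ 0.863  0.244  0.06 ]]
side
blue [528.3 -99.2] [94.3 25.3] 85.15 px [311. 236.]
bamboo [ 575.4 -148.9] [0. 0.] 0.0 px [332. 246.]
ledge [[ 0.431 -0.353  0.06 ]
 [ 0.507  0.294  0.06 ]
 [ 0.882  0.243  0.06 ]
 [ 0.759 -0.411  0.06 ]]
```

View pics/crop.png

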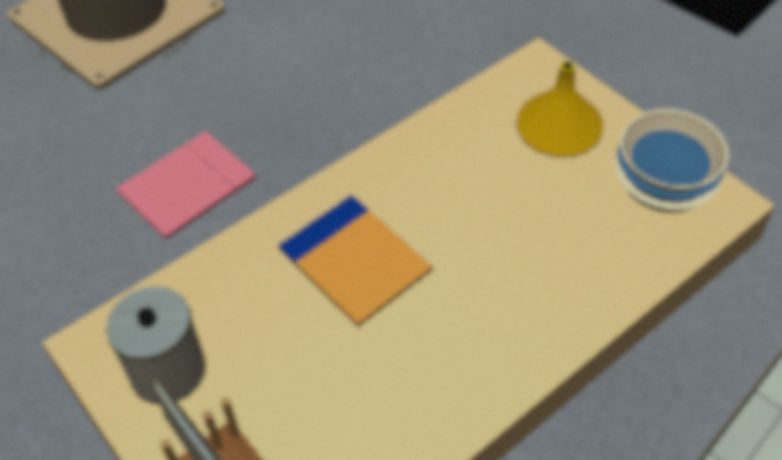

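The crop confirms the choice. The orange trivet with its blue band faces the front edge and has a clear run to it, and the pink pad lies off the ledge. I'll move to a hover above it.

```bash
python3 -m inch '[[[-2,-1,-4,0,0,0,0],[-3.9,-2.9,0,0,0,0,0],[-3.9,-2.9,0,0,0,0,0],[-3.9,-2.9,0,0,0,0,0],[-3.9,-2.9,0,0,0,0,0]]]'
python3 -m inch '[[[-3.9,-2.9,0,0,0,0,0],[-3.9,-2.9,0,0,0,0,0],[-3.9,-2.9,0,0,0,0,0],[-3.9,-2.9,0,0,0,0,0],[-3.9,-2.9,0,0,0,0,0]]]'
```

```text
t: 0.75
tool_pos: [0.3629, 0.3509, 0.2586]
orientation: [0.69, 3.064, 0.0]
force: [0.8, 0.3, -0.4]
opening: 0.0577
t: 1.25
tool_pos: [0.4768, 0.1359, 0.2588]
orientation: [0.691, 3.064, 0.0]
force: [1.1, 1.4, 0.2]
opening: 0.0463
```

```bash
python3 -m inch '[[[-3.9,-2.9,0,0,0,0,0],[-3.9,-2.9,0,0,0,0,0],[-3.9,-2.9,0,0,0,0,0],[-3.9,-2.9,0,0,0,0,0],[-2,-2,0,0,0,0,0]]]'
python3 -m inch '[[[0,0,0,0,0,-8,0],[0,0,0,0,0,-8,0],[0,0,0,0,0,-2,0],[0,0,0,0,0,0,0],[0,0,0,0,0,0,0]]]'
python3 - <<'E'
from m import *
c=cam("wrist");cv2.imwrite("pics/w1.png",c["img"]);board(c)
s=robot.read_state();print(s["tool_pos"],Ro.from_rotvec(s["orientation"]).as_matrix().round(3))
E
```

```text
t: 1.75
tool_pos: [0.5778, -0.0639, 0.2581]
orientation: [-0.695, -3.064, 0.001]
force: [0.2, 1.1, 0.2]
opening: 0.0464
t: 2.25
tool_pos: [0.5768, -0.0605, 0.2585]
orientation: [-0.206, -3.135, -0.0]
force: [0.3, -0.7, -0.3]
opening: 0.0465
blue [526.5 -97. ] [97.4 27.8] 84.77 px [279. 143.]
bamboo [ 615.1 -105.1] [98.  50.3] 84.0 px [285. 219.]
[ 0.57681149 -0.06047366  0.25856546] [[-0.991  0.13  -0.   ]
 [ 0.13   0.991  0.   ]
 [ 0.    -0.    -1.   ]]
```

View pics/w1.png

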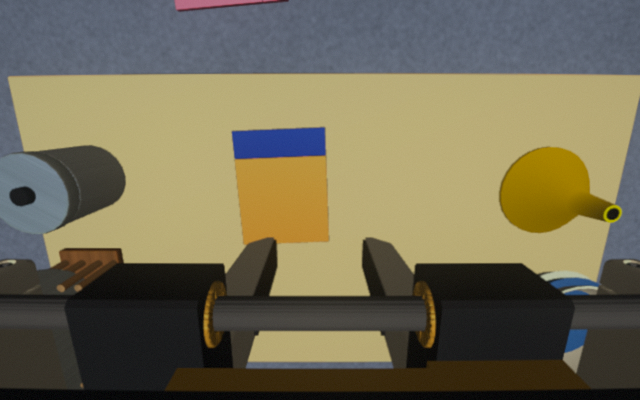

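The wrist view shows the front edge along row 75, the blue band at (279,143), the bamboo down to row 243, the canister at (60,190), the funnel at (550,190), and the fingers in the lower middle. Next I fit the edge line and measure the bamboo end and the lateral position.

```bash
cat > e.py <<'E'
from m import *
def measure(c,far=True):
    hsv=cv2.cvtColor(c["img"],cv2.COLOR_BGR2HSV).astype(int); S=hsv[...,1]; H=hsv[...,0]
    led=((H>15)&(H<35)&(S>60)).astype(np.uint8)
    # front edge: first ledge row per column
    cols=[u for u in range(40,610,3) if led[:,u].any()]
    E=[]
    for u in cols:
        col=led[:,u]; v=next((v for v in range(0,300) if col[v:v+6].all()),None)
        if v: E.append((u,v-.5))
    P=ray(c,E,.06)[:,:2]*1000
    def fit(P):
        for _ in range(4):
            l=cv2.fitLine(P.astype(np.float32),cv2.DIST_HUBER,0,.01,.01).ravel(); d=l[:2]*np.sign(l[1]);n=np.array([d[1],-d[0]])
            r=(P-l[2:])@n; P=P[abs(r)<max(1.5,2*np.median(abs(r)))]
        return l[2:],d,n,len(P),r.std()
    pe,d,n,N,sd=fit(P); print("edge ang",np.degrees(np.arctan2(d[1],d[0])).round(2),"pt at",pe.round(1),N,sd.round(2))
    bl=(H>105)&(H<128)&(S>130); og=(H>8)&(H<20)&(S>150)
    bl=cv2.morphologyEx(bl.astype(np.uint8),cv2.MORPH_OPEN,np.ones((5,5)));og=cv2.morphologyEx(og.astype(np.uint8),cv2.MORPH_OPEN,np.ones((5,5)))
    # keep blue: largest comp
    def big(m):
        k,L,st,_=cv2.connectedComponentsWithStats(m);return L==1+np.argmax(st[1:,4])
    bl=big(bl);og=big(og)
    us=np.where(bl.any(0))[0];us=us[5:-5]
    res={}
    L1=[(u,np.where(bl[:,u])[0].min()-.5) for u in us]
    L2=[(u,(np.where(bl[:,u])[0].max()+np.where(og[:,u])[0].min())/2) for u in us if og[:,u].any()]
    L3=[(u,np.where(og[:,u])[0].max()+.5) for u in us if og[:,u].any()]
    for nm,L in(("end",L1),("line",L2),("far",L3)):
        p,dd,_,N,sd=fit(ray(c,L,.068)[:,:2]*1000)
        Q=ray(c,L,.068)[:,:2]*1000; mid=Q.mean(0); mid=p+dd*((mid-p)@dd)
        print(nm,"ang-edge",np.degrees(np.arctan2(d[0]*dd[1]-d[1]*dd[0],d@dd)).round(2),"mid",mid.round(1),"dist from edge",((mid-pe)@n).round(1),N,sd.round(2))
        res[nm]=mid
    return d,n
E
python3 - <<'E'
from e import *
c=cam("wrist");measure(c)
s=cam("side");print("canister base",ray(s,[(329,303)],.06).round(3),"funnel",ray(s,[(328,176)],.06).round(3))
E
```

```text
edge ang 82.57 pt at [466.1  -5.6] 190 0.33
end ang-edge 2.45 mid [512.5 -94.8] dist from edge 57.6 82 0.32
line ang-edge 1.87 mid [ 576.6 -102.5] dist from edge 122.2 62 0.78
far ang-edge 0.95 mid [ 639.5 -112.7] dist from edge 185.8 51 0.56
canister base [[ 0.538 -0.324  0.06 ]] funnel [[0.623 0.194 0.06 ]]
```

```bash
sed -i 's/og=(H>8)&(H<20)&(S>150)/og=(H>8)\&(H<20)\&(S>165)/' e.py
python3 - <<'E'
from e import *
c=cam("wrist");P=ray(c,[(12,77),(637,75),(245,361)],.06)*1000;print(P.round(0),np.linalg.norm(P[0]-P[1]))
h=cv2.cvtColor(c["img"],cv2.COLOR_BGR2HSV);print(h[130:260:8,285].tolist(), h[240,200])
E
python3 -m inch '[[[-4.6,-1.8,0,0,0,0,0],[-4.7,-1.9,0,0,0,0,0],[0,0,0,0,0,0,0],[0,0,0,0,0,0,0],[0,0,0,0,0,0,0]]]'
```

```text
[[ 420. -369.   60.]
 [ 505.  291.   60.]
 [ 804. -189.   60.]] 665.7689009402488
[[113, 183, 146], [113, 183, 145], [113, 187, 143], [113, 188, 141], [20, 176, 187], [20, 177, 187], [20, 178, 189], [20, 181, 189], [20, 183, 188], [19, 186, 189], [20, 183, 190], [19, 189, 189], [19, 190, 188], [19, 188, 189], [19, 159, 185], [24, 91, 187], [23, 94, 187]] [ 24  90 185]
t: 2.95
tool_pos: [0.6634, -0.1085, 0.2592]
orientation: [0.203, 3.135, 0.0]
force: [0.1, 0.6, 0.7]
opening: 0.0464
```

```bash
sed -i 's/(H<20)&(S>165)/(H<23)\&(S>130)/' e.py
python3 -m inch '[[[0,0,4.8,0,0,0,0],[0,0,4.8,0,0,0,0],[0,0,4.8,0,0,0,0],[0,0,2.5,0,0,0,0],[0,0,0.8,0,0,0,0]]]'
python3 -m inch '[[[0,0,0,0,0,0,0],[0,0,0,0,0,0,0]]]'
python3 - <<'E'
from e import *
c=cam("wrist");cv2.imwrite("pics/w2.png",c["img"]);measure(c)
c=cam("side");cv2.imwrite("pics/s2.png",cv2.resize(c["img"][150:300,250:450],None,fx=4,fy=4))
E
```

```text
t: 3.45
tool_pos: [0.6609, -0.1076, 0.0792]
orientation: [-0.202, -3.131, -0.001]
force: [-0.3, -0.5, -0.4]
opening: 0.0463
t: 3.65
tool_pos: [0.6653, -0.109, 0.0852]
orientation: [0.203, 3.13, -0.001]
force: [-0.0, -0.1, 0.8]
opening: 0.0465
edge ang 84.77 pt at [539.5 -98.2] 67 0.21
end ang-edge -2.27 mid [536.8 -97.7] dist from edge -2.7 188 0.04
line ang-edge -0.0 mid [541.5 -98.4] dist from edge 1.9 188 0.11
far ang-edge -0.06 mid [ 640.7 -111.9] dist from edge 102.0 171 0.18
```

View pics/w2.png

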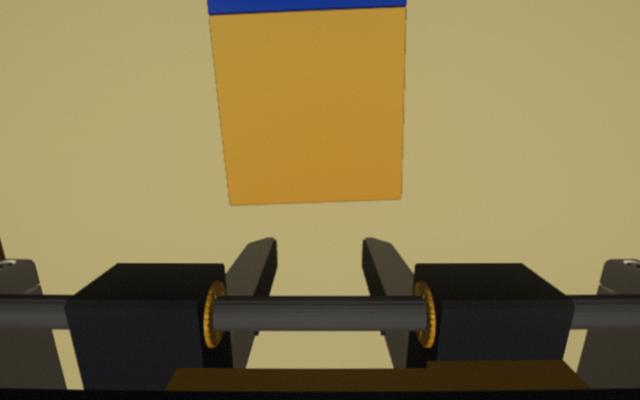

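The close view shows the trivet's far end at row 203, spanning columns 232–402, with the fingers centred on it. The band line is at row 10. It is 2.2° out of square and about 87 mm from the edge. Now I lower the fingertips.

```bash
python3 -m inch '[[[0,0,1.2,0,0,0,0],[0,0,0.8,0,0,0,0],[0,0,0,0,0,0,0],[0,0,0,0,0,0,0],[0,0,0,0,0,0,0]]]'
```

```text
t: 4.25
tool_pos: [0.6633, -0.1088, 0.0611]
orientation: [-0.203, -3.134, -0.0]
force: [-0.6, -0.3, -0.4]
opening: 0.0465
```

```bash
python3 -m inch '[[[0,0,-0.2,0,0,0,0],[0.7,0,0,0,0,0,0],[0.7,0,0,0,0,0,0],[0.5,0,0,0,0,0,0],[0.5,0,0,0,0,0,0]]]'
python3 -m inch '[[[0.8,0,0,0,0,0,0],[0.8,0,0,0,0,0,0],[0.8,0,0,0,0,0,0],[0.8,0,0,0,0,0,0],[0.5,0,0,0,0,0,0]]]'
python3 - <<'E'
from e import *
c=cam("wrist");cv2.imwrite("pics/w3.png",c["img"]);measure(c)
E
```

```text
t: 4.75
tool_pos: [0.6394, -0.1058, 0.0638]
orientation: [0.204, 3.135, -0.0]
force: [1.1, 0.5, 0.8]
opening: 0.0461
t: 5.25
tool_pos: [0.6025, -0.1009, 0.0638]
orientation: [0.203, 3.135, -0.0]
force: [1.2, -0.3, 0.4]
opening: 0.0462
edge ang 82.55 pt at [492.7 -85.7] 74 0.14
end ang-edge -0.02 mid [480.9 -86.4] dist from edge -11.6 213 0.05
line ang-edge 0.01 mid [493.6 -88.1] dist from edge 1.2 213 0.04
far ang-edge 0.0 mid [ 593.  -101.5] dist from edge 101.5 189 0.11
```

View pics/w3.png

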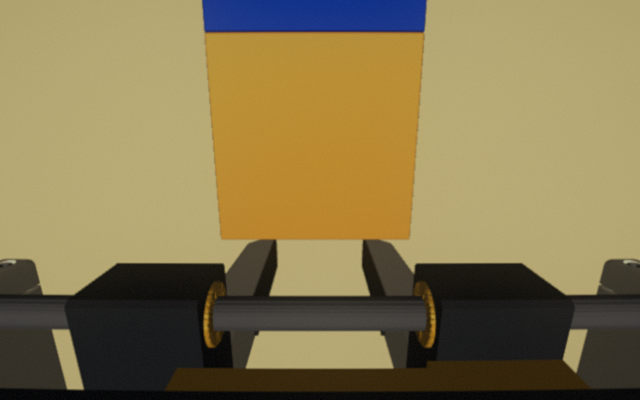

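The trivet is now flush against both fingers: the band line at row 32 is parallel to the edge within 0.1°, with about 38 mm to go. I'll push about 3 cm more and then look at the edge from close by.

```bash
python3 -m inch '[[[0.8,0,0,0,0,0,0],[0.8,0,0,0,0,0,0],[0.7,0,0,0,0,0,0],[0.5,0,0,0,0,0,0],[0.2,0,0,0,0,0,0]]]'
python3 -m inch '[[[0,0,0,0,0,0,0],[0,0,0,0,0,0,0]]]'
python3 - <<'E'
from e import *
c=cam("wrist");cv2.imwrite("pics/w4.png",c["img"]);measure(c)
E
```

```text
t: 5.8
tool_pos: [0.5729, -0.0971, 0.0637]
orientation: [-0.203, -3.135, 0.0]
force: [1.7, -0.3, 0.4]
opening: 0.047
t: 6.0
tool_pos: [0.573, -0.0971, 0.0633]
orientation: [-0.203, -3.134, -0.0]
force: [0.2, 0.6, 0.3]
opening: 0.0468
edge ang 82.55 pt at [457.  -77.9] 116 0.13
end ang-edge -0.04 mid [451.5 -82.5] dist from edge -4.8 215 0.05
line ang-edge -0.02 mid [464.  -84.2] dist from edge 7.7 215 0.11
far ang-edge -0.28 mid [563.  -97.5] dist from edge 107.7 190 0.31
```

View pics/w4.png

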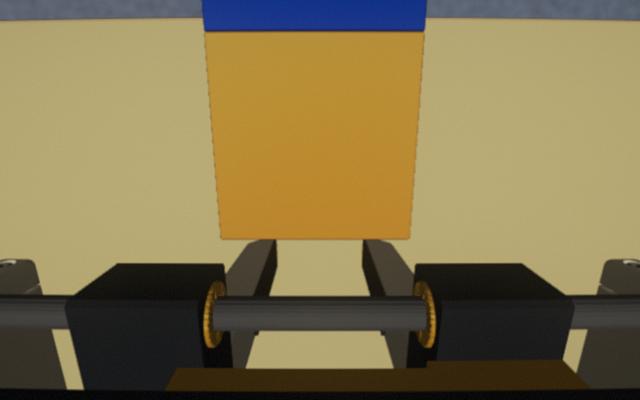

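The edge is now at row 18 and the band line at row 31. The edge position agrees with the earlier fit within 0.3 mm, and 7.7 mm remain.

```bash
python3 -m inch '[[[0.3,0,0,0,0,0,0],[0.25,0,0,0,0,0,0],[0.15,0,0,0,0,0,0],[0,0,0,0,0,0,0],[0,0,0,0,0,0,0]]]'
python3 - <<'E'
from e import *
c=cam("wrist");measure(c)
E
```

```text
t: 6.55
tool_pos: [0.5664, -0.0962, 0.0637]
orientation: [-0.204, -3.135, 0.0]
force: [0.1, 0.2, -0.8]
opening: 0.0463
edge ang 82.56 pt at [456.6 -78.8] 190 0.2
end ang-edge -0.05 mid [444.8 -81.7] dist from edge -11.3 215 0.05
line ang-edge -0.04 mid [457.3 -83.4] dist from edge 1.2 215 0.12
far ang-edge -0.01 mid [556.3 -96.7] dist from edge 101.2 189 0.23
```

```bash
sed -i 's/(S>60))/(S>60)\&(S<120))/; s/if led\[:,u\].any()\]/if led[:60,u].any()]/; s/range(0,300)/range(0,60)/' e.py
python3 - <<'E'
from e import *
c=cam("wrist");measure(c)
E
python3 -m inch '[[[0.1,0,0,0,0,0,0],[0,0,0,0,0,0,0],[0,0,0,0,0,0,0]]]'
python3 - <<'E'
from e import *
c=cam("wrist");measure(c)
E
```

```text
edge ang 82.57 pt at [457.1 -76.1] 116 0.12
end ang-edge -0.06 mid [444.9 -81.7] dist from edge -11.4 215 0.05
line ang-edge -0.04 mid [457.1 -83.3] dist from edge 1.0 215 0.05
far ang-edge -0.02 mid [556.4 -96.7] dist from edge 101.1 189 0.22
t: 6.95
tool_pos: [0.5655, -0.0961, 0.0637]
orientation: [0.203, 3.135, -0.0]
force: [-0.0, 0.3, -0.2]
opening: 0.0466
edge ang 82.56 pt at [458. -69.] 117 0.17
end ang-edge -0.05 mid [444.  -81.6] dist from edge -12.3 215 0.05
line ang-edge -0.03 mid [456.6 -83.3] dist from edge 0.5 215 0.05
far ang-edge -0.01 mid [556.  -96.6] dist from edge 100.8 189 0.11
```

```bash
python3 -m inch '[[[0.05,0,0,0,0,0,0],[0,0,0,0,0,0,0],[-1,0,0,0,0,0,0],[-2,0,0,0,0,0,0],[0,0,-2,0,0,0,0]]]'
python3 -m inch '[[[0,0,-4.5,0,0,0,0],[0,0,-4.5,0,0,0,0],[1.5,0,-1,0,0,0,0],[0,0,0,0,0,0,0],[0,0,0,0,0,0,0]]]'
python3 - <<'E'
from e import *
c=cam("wrist");print(c["o"]);measure(c);cv2.imwrite("pics/w5.png",c["img"])
c=cam("scene");cv2.imwrite("pics/sc5.png",c["img"])
cv2.imwrite("pics/sc5.png",np.hstack([cv2.resize(c["img"][130:330,140:340],(400,400)),cv2.resize(cam("side")["img"][150:350,230:430],(400,400))]))
E
```

```text
t: 7.5
tool_pos: [0.5944, -0.0997, 0.0805]
orientation: [-0.203, -3.13, -0.001]
force: [-1.0, -0.4, 0.1]
opening: 0.0467
t: 8.0
tool_pos: [0.58, -0.0979, 0.183]
orientation: [-0.204, -3.135, -0.0]
force: [-0.0, 0.5, -0.7]
opening: 0.0466
[ 0.50878781 -0.08767146  0.34964625]
edge ang 82.56 pt at [457.4 -73.4] 148 0.21
end ang-edge -0.01 mid [426.5 -79.4] dist from edge -29.8 119 0.12
line ang-edge 0.04 mid [455.9 -83.3] dist from edge -0.2 119 0.28
far ang-edge -0.01 mid [555.5 -96.6] dist from edge 100.3 114 0.12
```

View pics/w5.png

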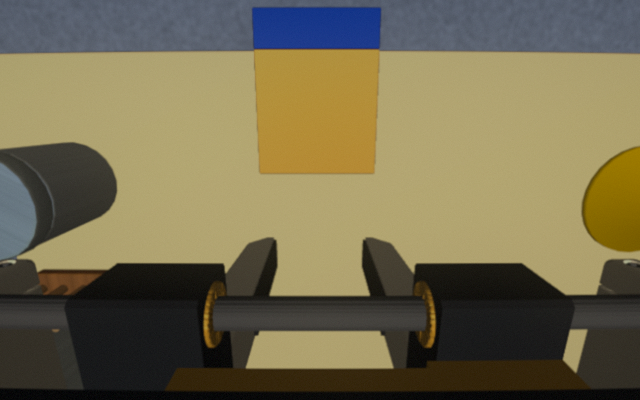

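View pics/sc5.png

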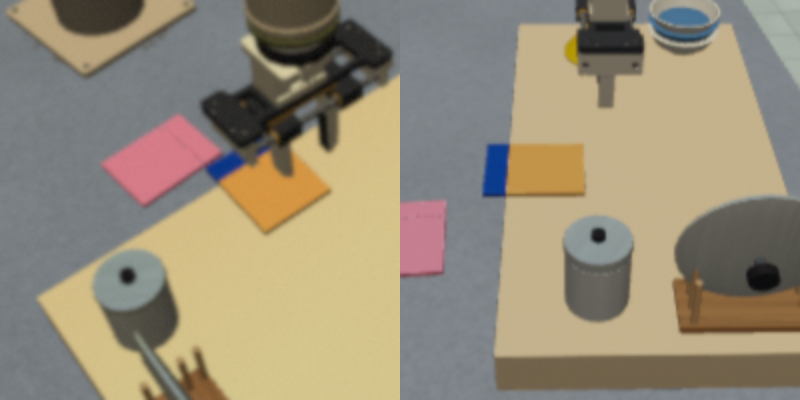

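The wrist view shows the edge at row 51 and the band line at row 49. After correcting for the 8 mm height difference, the line is at −0.2 mm, square within 0.05°. The scene and side views agree: the blue overhangs, the trivet lies flat, the robot is clear and the bystanders are unmoved. I'm handing in.

```bash
python3 -c "
from plant import robot
print(robot.close_job())"
```

```text
the job is handed in; nothing more can be done
None
```

The trivet now lies flat on the ledge with just its blue band hanging past the front edge. I pushed it about 87 mm from its far end with both fingertips 1–4 mm above the ledge top. That also took out its roughly 2° of skew. I then backed the arm off, clear of everything, and handed the job in at about 8 s of the 42 s allowed.

**Last checks with the wrist camera:**
- The line between blue and bamboo is 0.2 mm past the edge; the calibration is only good to about 2 mm.
- The trivet is square to the edge within 0.05°.
- The blue end overhangs 29.8 mm, and the far end is 100.3 mm in from the edge.

The scene and side views agree by eye. I judged the canister, funnel, bowls and pink pad to be unmoved from the pictures, without measuring them.

**Disagreements along the way:**
- My first hand-picked edge from the scene camera was about 12 mm off the wrist-camera fit. The close wrist views all agreed with that fit within about 1 mm, so I used it.
- A rough check of the ledge's length from hand-picked corners gave 666 mm instead of 680.
- Several early readings of the band line or the edge were wrong because of colour masks or lines out of view. I fixed the masks before the final measurements.

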